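# Nest the steel wash tubs on the autosampler bench

### The arm

A 6-joint arm with a two-finger parallel gripper is mounted at the origin on the work surface. World frame = base frame: x ahead of the robot, y to its left, z up, the work surface at z = 0. Lengths are in m, angles in degrees, forces in N, time in s.
With the tool pointing down it reaches from about 0.375 to 0.9 m from the base axis. Payload 3.1 kg.
Tool frame: the origin (TCP) lies midway between the tips of the shut fingers; the grasp point (between the pads) lies 19 mm behind it; z points along the fingers, x is the direction in which the jaws open and shut, and the axes are right-handed (so a half turn about z gives the same grasp; the last joint's range is limited). The gripper opens to 85 mm and grips with 20 to 120 N. Pads are 22 mm wide; open, the fingers measure 114 mm over their backs; the gripper's body (76 mm by 85 mm) begins 54 mm behind the grasp point. The pads swing forward as they close: fully open they stand 13 mm farther back than shut.
Start: joints at [54.803, 30.224, 82.088, -0, 67.689, -10.227], TCP at [0.264, 0.567, 0.231] pointing down, gripper open.
Joint ranges: [-176.69, 176.69], [-43.24, 126.21], [12.49, 139.97], [-82, 262], [0, 151.66], [-163.58, 163.58]. Speed limits (degrees/s): [159.86, 159.86, 180, 180, 180, 180].

### API

Orientations are given as [roll, pitch, yaw] about the fixed x, y, z axes, in that order (R = Rz(yaw) Ry(pitch) Rx(roll)).
In Python, from cell import ctrl, cams gives the robot as it stands. The module is installed in compiled form; this text tells all that it offers.
- The arm moves only by the shell command python3 -m pendant 'ROWS' [FORCE]. ROWS is text: rows parted by semicolons, each of 5 numbers parted by spaces: the gripper's target within -1 to 1 (fully open at 1, half-way at 0, shut at -1), then the shift along the world's x, y, z each as a share of 50 cm, from -1 to 1, then the turn about the world's z as a share of 2 pi rad, from -1 to 1. In form: gripper tx ty tz roll; .... A call has 1 to 10 rows; each row is the pose to reach, as a shift and turn from the pose commanded when the call began, turning the shorter way round; what a row does not reach only later rows make up. A row lasts 1/8 s, in which the tool goes at most 62.5 mm and 10.7 degrees, less where a joint would pass 70% of its speed; a pose out of reach is approached as far as the arm can. A call with a number of a shift or a turn outside -1 to 1 is refused whole. A call with a gripper value outside its range is refused whole. The fingers move at their own pace and stop on an object; FORCE is the grip in N (left out, the last holds). Time passes only in rows, so rows that repeat a pose let the fingers close. It gives the time, the measured TCP pose, the force and the opening at its end, in the units of the state.
- ctrl.read_state(): the state, without advancing time (a new reading comes with each control period).
- cams.snapshot(name): name is "scene" or "top" or "wrist"; returns (picture, depth): 384x512x3 uint8, red, green, blue; 384x512 float32, m along the optical axis (not along the pixel's ray), 0 where there is no reading.
- cams.calibration(name): a dict with "fx", "fy", "cx", "cy" (pixels), "rvec" (rotation vector, rad) and "tvec" (3), from world to camera coordinates, as OpenCV has them. Camera axes: x right, y down, z forward; pixel columns grow to the right and rows downward; lengths in m; the calibration is good to about 2 mm. The wrist camera is an equidistant fisheye: a pixel r from the principal point sees the ray r / f radians off the axis. A picture is of the moment at which its call begins: read the wrist's pose just before it. calibration takes no time and is no camera call; for the wrist camera it gives the pose at the moment of the call.
- ctrl.job_done(): hands the job in, once; it reports no verdict.
The state is a dict: "t": time; "joint_pos": joint angles; "dq": joint speeds; "joint_torque": joint torques, N m; "tool_pos": TCP position; "eef_rot": TCP orientation; "ft_force": force on the tool from outside, world axes, zero at the start; "torque": the same for the moment, N m; "opening": opening from 0.0 (shut) to 1.0 (fully open).
Only numpy, scipy, OpenCV 4.12 (cv2) and the standard library are available. Lean on these libraries where they do the work, as an engineer would, in place of code of your own. Each camera call takes 0.05 s, during which the arm holds its last target. There are 200 camera calls.

### The job

Three rectangular steel wash tubs lie on their sides on the bench. Nest them in size order as they lie, bottoms first: the medium tub inside the large one and the small tub inside the medium one, each pushed fully home so that its bottom rests against the bottom of the tub around it. Push gently: the large tub must stay where it stands, and leave the bottle, the jar and the vial rack alone.

Things in the scene. Friction and masses are not known exactly. Their poses are not given: they have to be found in the camera images.
- large_tub: Largest steel tub, loose, 1.6 kg, lying on its side: 120 mm long, 104 wide, 82 high as it lies, walls and bottom 3 mm thick (cavity 98 wide, 76 high, 117 deep). Origin: centre of its underside, on the bench. Its x runs from the open mouth (-60 mm) to the closed bottom (+60 mm), y across, z up. The mouth faces roughly -y of the world and, like the others, has a flange 4 mm thick: 8 mm out on both sides, 6 mm out on top.
- large_mouth (a point): Centre of the large tub's mouth, in the plane of its rim, 41 mm above its underside. The wall on the bench side ramps from 1 mm thick at the rim to 3 mm, 25 mm further in, so the medium tub, pushed along the bench, rides up into it; this takes less force than sliding the large tub.
- medium_tub: Medium steel tub, loose, about 0.3 kg, lying on its side: 132 mm long, 88 wide, 70 high, walls and bottom 3 mm (cavity 82 wide, 64 high, 129 deep). Origin: centre of its underside; x from mouth (-66 mm) to bottom (+66 mm), which points roughly at the large tub. Its last 24 mm taper in by 6 mm all round.
- medium_mouth (a point): Centre of the medium tub's mouth, in the plane of its rim, 35 mm above its underside. Side flanges: 44 to 52 mm either side of the middle, from the bench up; a low push on both drives it straight, a high push jams or tips its nose down. Fully home, its origin is at x = -9, z = +3 mm of the large tub's frame and this rim stands 15 mm proud of the large tub's.
- small_tub: Smallest steel tub, loose, about 0.25 kg, lying on its side: 144 mm long, 68 wide, 56 high, walls and bottom 3 mm, the same flange, and the same 24 by 6 mm taper round its bottom. Origin: centre of its underside; x from mouth (-72 mm) to bottom (+72 mm), which points roughly to +y of the world. It can be gripped across its width.
- small_mouth (a point): Centre of the small tub's mouth, in the plane of its rim, 28 mm above its underside. Fully home, its origin is at x = -9, z = +3 mm of the medium tub's frame (so 6 mm above the bench) and this rim stands 15 mm proud of the medium tub's. Side flanges: 34 to 42 mm either side of the middle.
- bottle: Bystander: amber bottle, 60 mm across, 115 mm high; origin at the centre of its foot.
- jar: Bystander: glass jar with a black cap, 72 mm across, 75 mm high; origin at the centre of its foot.
- vial_rack: Bystander: grey rack of blue-capped vials, 80 x 160 mm, 63 mm high; origin at the centre of its underside.
There are look-alikes about, which are no part of the job. Leave any green look-alike of the small_tub alone.

How it is judged:
By the outcome, as a careful person would: the job done as asked, in the order asked, and still so for the second after the job is handed in, with the robot touching nothing.
It also fails if it takes over 72 s, if anything falls off the work surface, if the arm or the gripper's body presses on something with over 40 N, if the wrist force passes 120 N, or if a joint passes its speed limit or range.

## Working session

There is one attempt and no reset: what is moved stays moved. The work goes in short steps, Python scripts to look and compute and a shell command to move; the robot and the scene stay as the last step left them, time stands still between calls to the robot, and variables do not carry over. Pictures are saved under pics/ and viewed, about 8 in all and at most 12, crops included, and the job is handed in when it is done.

```bash
mkdir -p pics; cat > h.py <<'E'
import numpy as np, cv2
from cell import ctrl, cams
def snap(n):
    c=cams.calibration(n); p,d=cams.snapshot(n); return p,d,c
def pts(d,c):
    R,_=cv2.Rodrigues(np.array(c["rvec"],float)); t=np.array(c["tvec"],float).ravel()
    v,u=np.mgrid[:d.shape[0],:d.shape[1]]
    P=np.dstack([(u-c["cx"])/c["fx"]*d,(v-c["cy"])/c["fy"]*d,d])
    return (P-t)@R
def save(n,p,s=1):
    cv2.imwrite("pics/"+n,cv2.resize(p[...,::-1],None,fx=s,fy=s,interpolation=cv2.INTER_CUBIC))
E
python3 - <<'E'
from h import *
s=ctrl.read_state();print({k:np.round(v,3).tolist() for k,v in s.items()})
for n in("top","scene"):
    p,d,c=snap(n);save(n+"1.png",p,1.5);np.savez(n+"1.npz",p=p,d=d,P=pts(d,c));print(n,c)
E
```

```text
{'t': 0.0, 'joint_pos': [54.801, 30.28, 82.157, -0.001, 67.688, -10.229], 'dq': [-0.002, -0.057, -0.047, -0.016, 0.034, -0.148], 'joint_torque': [-0.001, -44.234, -17.803, -0.0, 0.008, 0.0], 'tool_pos': [0.263, 0.566, 0.23], 'eef_rot': [-179.978, 0.123, 65.031], 'ft_force': [-0.286, -0.393, -0.991], 'torque': [0.061, -0.011, 0.025], 'opening': 0.998}
top {'fx': 441.06280264368667, 'fy': 441.06280264368667, 'cx': 255.87936673207977, 'cy': 189.1570227066657, 'rvec': array([ 2.14087952, -2.1472771 ,  0.19267454]), 'tvec': array([-0.02962602,  0.54272699,  1.1562087 ])}
scene {'fx': 443.9119114167466, 'fy': 443.9119114167466, 'cx': 261.8487951252524, 'cy': 190.12331827394647, 'rvec': array([ 1.88431127,  1.36228374, -0.67351577]), 'tvec': array([-0.1396164 , -0.26548105,  1.54076452])}
```

View pics/top1.png

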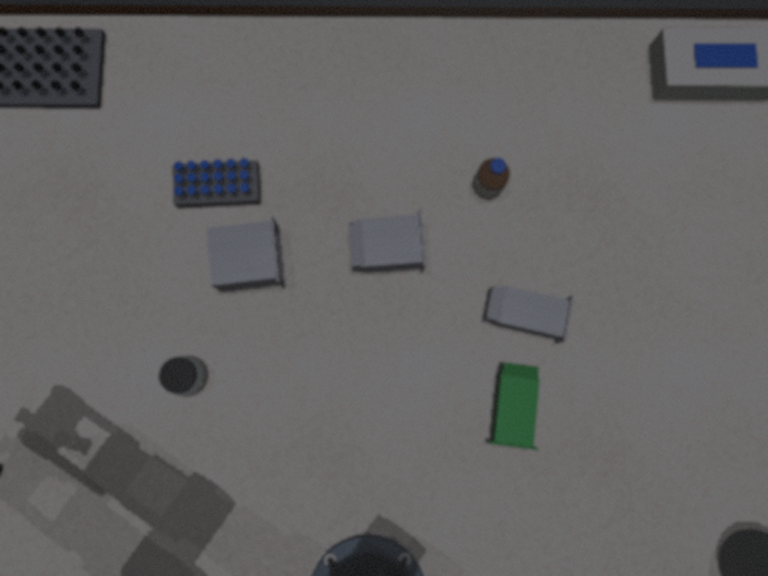

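View pics/scene1.png

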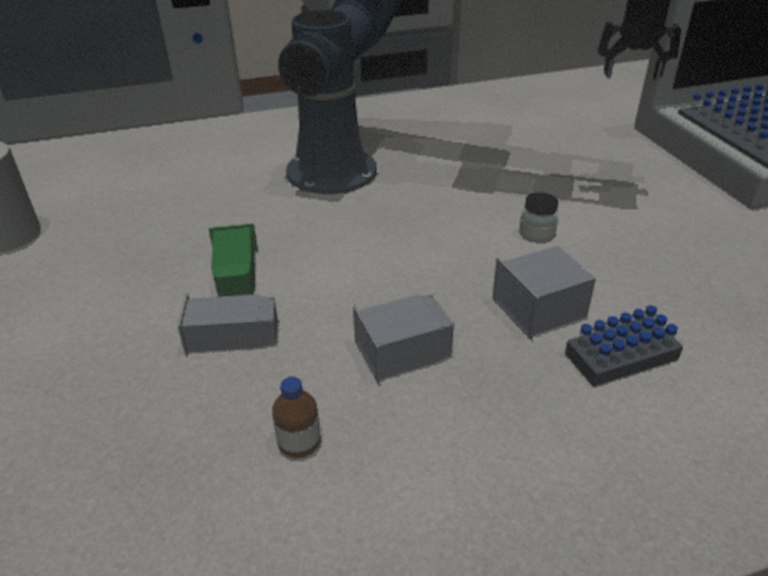

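Top view (1.5× pixels): the large tub is at (244,254), the medium at (388,241) and the small at (528,312). The green look-alike is at (517,405). The other bystanders are the rack at (215,182), the bottle at (491,177) and the jar at (183,376). The steel tub at (528,312) is the small tub; its bottom is on the left, towards +y. Next I measure all three.

```bash
python3 - <<'E'
from h import *
z=np.load("top1.npz");P=z['P'];p=z['p'];
print("bench z",np.median(P[200:240,230:300,2]))
boxes={'large':(130,140,60,60,.082),'medium':(225,133,65,55,.070),'small':(318,183,72,50,.056)}
for k,(u,v,w,h,zt) in boxes.items():
    Q=P[v:v+h,u:u+w].reshape(-1,3); C=p[v:v+h,u:u+w].reshape(-1,3)
    m=(Q[:,2]>zt-.004)&(Q[:,2]<zt+.004);T=Q[m]
    f=Q[:,2]>zt+.0035
    r=cv2.minAreaRect((T[:,:2]*1000).astype(np.float32))
    A=Q[Q[:,2]>.012];r2=cv2.minAreaRect((A[:,:2]*1000).astype(np.float32))
    print(k,'n',m.sum(),'ztop',np.median(T[:,2]),'std',T[:,2].std(),'rect',np.round(r[0],1),np.round(r[1],1),round(r[2],1),'all',np.round(r2[0],1),np.round(r2[1],1),round(r2[2],1),'flange',f.sum(),np.round(Q[f].mean(0),4) if f.any() else '')
for k,(u,v) in dict(bottle=(327,118),jar=(122,250),rackc=(143,122),green=(345,270)).items(): print(k,np.round(P[v,u],3))
pp=z['p'][90:230,120:390];save("crop1.png",np.clip(pp*1.6,0,255).astype(np.uint8),2.9)
E
```

```text
bench z 0.0005980475287117311
large n 1593 ztop 0.0824824224218649 std 0.001838578854991471 rect [592.  220.7] [119.1 120.3] 7.3 all [482.4 155.4] [399.4 153.6] 30.1 flange 232 [0.5832 0.1971 0.1412]
medium n 1347 ztop 0.07022462219684014 std 0.0019490076544354344 rect [617. -34.] [ 89.4 131.4] 5.0 all [509.1 -42.4] [316.2 132.1] 4.5 flange 171 [ 0.5942 -0.055   0.1764]
small n 1172 ztop 0.056158290276010554 std 0.0019518864080523587 rect [ 493.3 -289.6] [144.5  80.6] 76.3 all [ 460.  -182.1] [130.5 387.1] 14.6 flange 163 [ 0.4727 -0.286   0.1757]
bottle [ 0.729 -0.223  0.09 ]
jar [0.379 0.315 0.075]
rackc [0.736 0.285 0.032]
green [ 0.325 -0.264  0.055]
```

View pics/crop1.png

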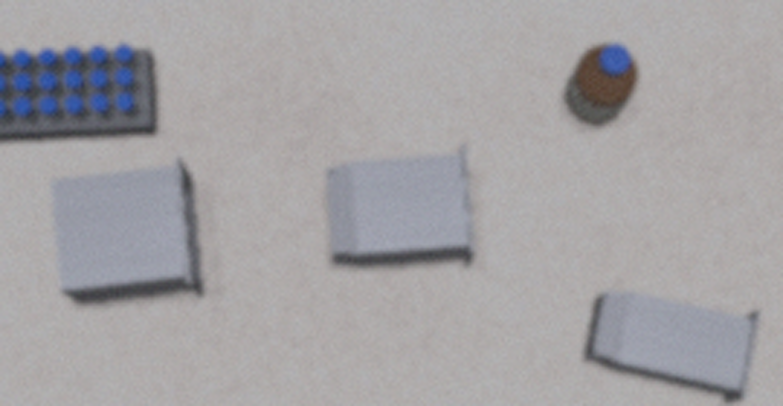

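```bash
cat >> h.py <<'E'
SPEC={'large':(.082,.104,.120),'medium':(.070,.088,.132),'small':(.056,.068,.144)}
def tub(P,box,name,dz=0,v=True):
    zt,W,L=SPEC[name];zt+=dz;u0,v0,w,h=box
    Q=P[v0:v0+h,u0:u0+w]; m=(abs(Q[...,2]-zt)<.0045).astype(np.uint8)
    m=cv2.morphologyEx(m,cv2.MORPH_OPEN,np.ones((3,3)));n,l,st,_=cv2.connectedComponentsWithStats(m)
    T=Q[l==1+np.argmax(st[1:,4])][:,:2]
    a=np.radians(90)                      # axis, mouth -> bottom, near world +y
    for _ in range(4):
        ax=np.array([np.cos(a),np.sin(a)]);la=np.array([-ax[1],ax[0]])
        s=T@ax;q=T@la; E=[]
        lo=s.min()+.015;hi=s.max()-.04
        bins=np.arange(lo,hi,.0045);c=[];A=[];B=[]
        for b in bins:
            k=(s>=b)&(s<b+.0045)
            if k.sum()>8:c.append(b);A.append(q[k].min());B.append(q[k].max())
        fa=np.polyfit(c,A,1);fb=np.polyfit(c,B,1);a+=np.arctan((fa[0]+fb[0])/2)
    lat=(np.median(A)+np.median(B))/2
    mid=abs(q-lat)<W/2-.01;smin=np.percentile(s[mid],.7);smax=np.percentile(s[mid],99.3)
    if v:print(name,'yaw %.2f (edges %.2f %.2f)'%(np.degrees(a),*np.degrees(np.arctan([fa[0],fb[0]]))),'width %.1f'%(1e3*(np.median(B)-np.median(A))),'s-extent %.1f'%(1e3*(smax-smin)),'centre',np.round(1e3*(ax*(smin+smax)/2+la*lat),1),'mouth',np.round(1e3*(ax*smin+la*lat),1),'front(flat)',np.round(1e3*(ax*smax+la*lat),1))
    return a,ax,la,lat,smin,smax
E
python3 - <<'E'
from h import *
P=np.load("top1.npz")['P']
B={'large':(130,140,60,60),'medium':(225,133,65,55),'small':(318,183,72,50)}
R={k:tub(P,b,k) for k,b in B.items()}
a,ax,la,lat,s0,s1=R['large'];
for k in('medium','small'):
    A,X,L,l,m0,m1=R[k]
    for nm,s in(('mouth',m0),('front',m1)):
        p=X*s+L*l;print(k,nm,'in large frame: along from mouth %.1f lat %.1f'%(1e3*(p@ax-s0),1e3*(p@la-lat)))
# scene cam: side faces (+x facing), vertical band
S=np.load("scene1.npz")['P'];
for k,(x,y) in dict(large=(.59,.22),medium=(.617,-.034),small=(.493,-.29)).items():
    zt=SPEC[k][0];m=(abs(S[...,0]-x)<.09)&(abs(S[...,1]-y)<.09)&(abs(S[...,2]-zt)<.0035)
    T=S[m];print(k,'scene top',m.sum(),np.round(cv2.minAreaRect((T[:,:2]*1e3).astype(np.float32))[0],1),np.round(cv2.minAreaRect((T[:,:2]*1e3).astype(np.float32))[1:][0],1),cv2.minAreaRect((T[:,:2]*1e3).astype(np.float32))[2])
E
```

```text
large yaw 98.16 (edges -2.63 1.32) width 102.4 s-extent 114.0 centre [591.8 223.2] mouth [600.6 166.9] front(flat) [583.1 279.5]
medium yaw 96.85 (edges 1.47 -1.49) width 83.7 s-extent 118.3 centre [617.1 -37.5] mouth [624.2 -96.2] front(flat) [610.1  21.3]
small yaw 78.86 (edges -1.32 1.32) width 64.8 s-extent 130.8 centre [ 492.7 -291.6] mouth [ 480.  -355.8] front(flat) [ 505.3 -227.5]
medium mouth in large frame: along from mouth -263.6 lat 17.0
medium front in large frame: along from mouth -145.3 lat 12.9
small mouth in large frame: along from mouth -498.0 lat 199.2
small front in large frame: along from mouth -375.1 lat 154.6
large scene top 1179 [595.5 216.8] [121.4 121.9] 7.279472351074219
medium scene top 1264 [623.  -38.8] [103.1 130.7] 4.716957092285156
small scene top 1004 [ 500.6 -297.2] [136.3  84.4] 73.81458282470703
```

```bash
python3 -m pendant '0 .5 -1 0 .092;0 .5 -1 0 .092;0 .5 -1 0 .092;0 .5 -1 0 .092;0 .5 -1 0 .092;0 .5 -1 0 .092;0 .5 -1 0 .092;0 .5 -1 0 .092;0 .5 -1 0 .092;0 .5 -1 0 .092'
python3 - <<'E'
from h import *
p,d,c=snap("wrist");save("w1.png",p);np.savez("w1.npz",p=p,d=d)
print(c,d.min(),d.max(),{k:np.round(v,3).tolist() for k,v in ctrl.read_state().items() if k in('t','tool_pos','eef_rot','opening')})
# image-edge refinement on the first top picture
z=np.load("top1.npz");im=z['p'].astype(np.float32);g=cv2.GaussianBlur(im.mean(2),(0,0),1.0)
cc=cams.calibration("top")
B={'large':(130,140,60,60),'medium':(225,133,65,55),'small':(318,183,72,50)}
for k,b in B.items():
    a,ax,la,lat,s0,s1=tub(z['P'],b,k,v=False);zt,W,L=SPEC[k];res=[]
    for sg in(1,-1):
        pts_=[]
        for s in np.arange(s0+.012,s1-(.03 if k!='large' else .008),.002):
            o=np.arange(-.007,.007,.0003);X=np.array([np.append(ax*s+la*(lat+sg*(W/2+e)),zt) for e in o])
            uv=cv2.projectPoints(X,np.array(cc['rvec']),np.array(cc['tvec']),np.array([[cc['fx'],0,cc['cx']],[0,cc['fy'],cc['cy']],[0,0,1]]),None)[0].reshape(-1,1,2).astype(np.float32)
            pr=cv2.remap(g,uv,None,cv2.INTER_LINEAR).ravel();dg=abs(np.gradient(pr));i=dg.argmax()
            if 3<i<len(o)-4:pts_.append((s,sg*(W/2+o[i])))
        q=np.array(pts_);f=cv2.fitLine((q*1e3).astype(np.float32),cv2.DIST_HUBER,0,.1,.01).ravel()
        res.append((np.degrees(np.arctan(f[1]/f[0])),f[3]+f[1]/f[0]*((s0+s1)*500-f[2]),len(q)))
    print(k,'yaw0 %.2f'%np.degrees(a),np.round(res,2))
E
```

```text
t: 1.35
tool_pos: [0.5159, 0.0628, 0.2311]
eef_rot: [179.9, 0.1, 97.8]
ft_force: [-0.5, 0.1, 0.1]
opening: 0.501
{'fx': 297.3186396354542, 'fy': 297.3186396354542, 'cx': 256.6523838518169, 'cy': 193.61085268582244, 'rvec': array([-1.92238403, -2.20365208, -0.33355169]), 'tvec': array([ 0.00832459, -0.53534446,  0.22407782])} 0.0 0.98480445 {'t': 1.4, 'tool_pos': [0.515, 0.064, 0.231], 'eef_rot': [-179.995, 0.017, 97.909], 'opening': 0.499}
large yaw0 98.16 [[ -1.87  51.19  47.  ]
 [ -1.73 -54.09  47.  ]]
medium yaw0 96.85 [[ -2.29  43.46  39.  ]
 [ -3.42 -45.35  39.  ]]
small yaw0 78.86 [[ -2.59  32.3   30.  ]
 [ -1.77 -35.6   41.  ]]
```

View pics/w1.png

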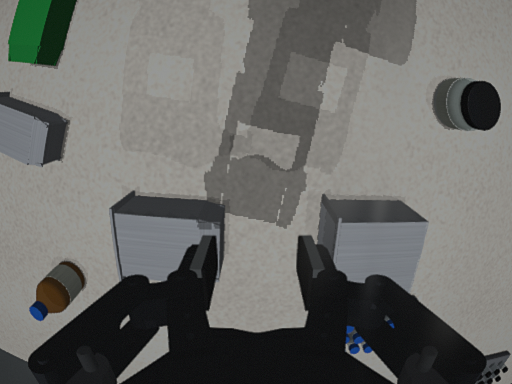

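```bash
python3 -m pendant '.76 .224 -.422 0 -.254;.76 .224 -.422 0 -.254;.76 .224 -.422 0 -.254;.76 .224 -.422 0 -.254;.76 .224 -.422 0 -.254;.76 .224 -.422 0 -.254;.76 .224 -.422 0 -.254;.76 .224 -.422 0 -.254;.76 .224 -.422 0 -.254;.76 .224 -.422 -.1 -.254'; python3 -m pendant '.76 0 0 -.34 0;.76 0 0 -.34 0;.76 0 0 -.34 0;.76 0 0 -.34 0;.76 0 0 -.34 0'
```

```text
t: 2.65
tool_pos: [0.6289, -0.1433, 0.1848]
eef_rot: [179.7, -0.5, 6.8]
ft_force: [0.0, -0.6, 0.2]
opening: 0.879
t: 3.28
tool_pos: [0.6268, -0.1436, 0.0128]
eef_rot: [180.0, -0.1, 6.8]
ft_force: [0.5, -0.1, 1.1]
opening: 0.879
```

```bash
python3 -m pendant '.76 0 .04 -.006 -.001;.76 0 .055 -.006 -.001;.76 -.001 .064 -.006 -.001;.76 -.002 .073 -.006 -.001;.76 -.003 .082 -.006 -.001;.76 -.004 .091 -.006 -.001;.76 -.005 .1 -.006 -.001;.76 -.005 .109 -.006 -.001;.76 -.006 .118 -.006 -.001;.76 -.006 .12 -.006 -.001'
python3 - <<'E'
from h import *
p,d,c=snap("top");P=pts(d,c);save("top2.png",np.clip(p[110:230,100:330].astype(float)*1.6,0,255).astype(np.uint8),3.4);np.savez("top2.npz",p=p,d=d,P=P)
E
```

```text
t: 4.53
tool_pos: [0.6244, -0.086, 0.0098]
eef_rot: [179.8, -0.2, 6.3]
ft_force: [0.4, -6.3, 6.9]
opening: 0.883
```

View pics/top2.png

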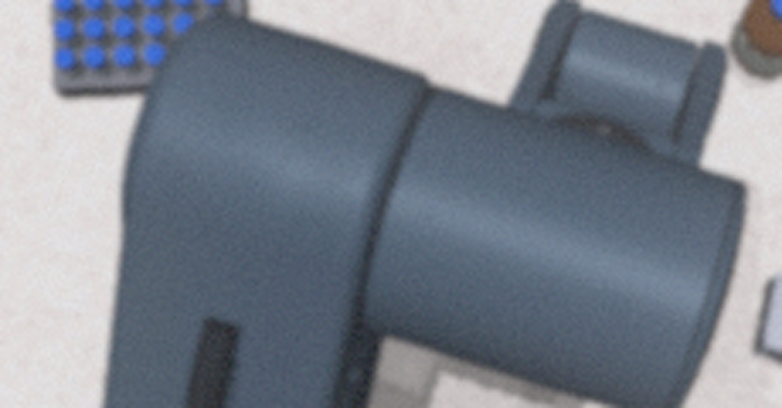

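```bash
python3 - <<'E'
from h import *
p,d,c=snap("scene");save("s2.png",np.clip(p[130:290,180:420].astype(float)*1.6,0,255).astype(np.uint8),3.2);P=pts(d,c);np.savez("s2.npz",p=p,P=P)
s=ctrl.read_state();print({k:np.round(s[k],3).tolist() for k in('t','tool_pos','eef_rot','ft_force','torque')})
m=(abs(P[...,0]-.62)<.06)&(P[...,1]>-.09)&(P[...,1]<.1)&(abs(P[...,2]-.070)<.015)
T=P[m];
for y in np.arange(-.08,.09,.01):
    k=abs(T[:,1]-y)<.005
    if k.sum()>5:print(round(y,3),k.sum(),np.round(np.median(T[k,2]),4),np.round(np.percentile(T[k,0],[2,98]),3))
E
```

```text
{'t': 4.625, 'tool_pos': [0.624, -0.086, 0.01], 'eef_rot': [179.855, -0.198, 6.341], 'ft_force': [0.391, -4.688, 6.474], 'torque': [-0.351, -0.093, -0.011]}
-0.06 28 0.0681 [0.61  0.668]
-0.05 105 0.0686 [0.583 0.667]
-0.04 127 0.0686 [0.578 0.665]
-0.03 124 0.0689 [0.578 0.664]
-0.02 126 0.0686 [0.576 0.664]
-0.01 128 0.0686 [0.575 0.662]
-0.0 122 0.0688 [0.575 0.662]
0.01 123 0.0686 [0.573 0.66 ]
0.02 117 0.0683 [0.572 0.659]
0.03 115 0.0687 [0.574 0.658]
0.04 94 0.0668 [0.575 0.657]
0.05 91 0.0646 [0.573 0.654]
0.06 19 0.0636 [0.597 0.652]
```

View pics/s2.png

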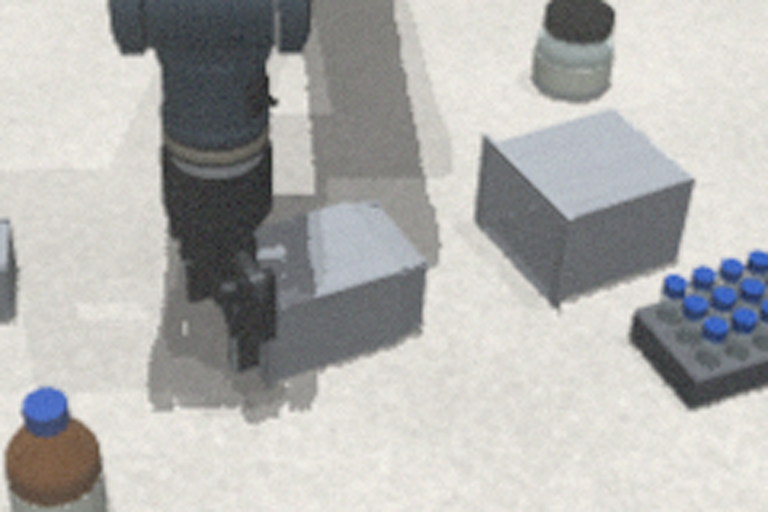

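The tub lies flat and is square to the gripper. The tool reads 6.5 N upward, so something on the gripper is resting on the tub's top flange. I'll back off a little and raise it.

```bash
python3 -m pendant '.76 0 -.006 0 0;.76 0 -.006 .016 0;.76 0 -.006 .016 0;.76 0 -.006 .016 0'
```

```text
t: 5.12
tool_pos: [0.6224, -0.087, 0.0161]
eef_rot: [-180.0, 0.0, 6.4]
ft_force: [-0.4, -0.6, 0.6]
opening: 0.879
```

```bash
python3 -m pendant '.76 -.001 .012 0 0;.76 -.002 .026 0 0;.76 -.003 .04 0 0;.76 -.004 .054 0 0;.76 -.005 .068 0 0;.76 -.006 .082 0 0;.76 -.007 .096 0 0;.76 -.008 .11 0 0;.76 -.009 .124 0 0;.76 -.01 .134 0 0'
cat >> h.py <<'E'
def edges(P,name,x,y,zc,dirdeg):
    "scene cloud: lateral mid of top face in slices along y"
    zt,W,L=SPEC[name]
    m=(abs(P[...,0]-x)<.075)&(abs(P[...,1]-y)<L/2)&(abs(P[...,2]-zc)<.004);T=P[m];r=[]
    for yy in np.arange(T[:,1].min()+.02,T[:,1].max()-.03,.005):
        k=abs(T[:,1]-yy)<.0025
        if k.sum()>8:
            a,b=np.percentile(T[k,0],[2,98]);
            r.append((yy,a,b))
    r=np.array(r);r=r[r[:,2]-r[:,1]>W-.008]
    f=np.polyfit(r[:,0],(r[:,1]+r[:,2])/2,1)
    print(name,'n',len(r),'width',round(1e3*np.median(r[:,2]-r[:,1]),1),'yaw %.2f'%(90-np.degrees(np.arctan(f[0]))),'x at y=0.15: %.1f'%(1e3*np.polyval(f,.15)),'x at mid %.1f'%(1e3*np.polyval(f,y)),'z',np.round(np.median(T[:,2]),4))
    return f
E
python3 - <<'E'
from h import *
p,d,c=snap("scene");P=pts(d,c);np.savez("s3.npz",p=p,P=P)
edges(P,'large',.597,.225,.081,0);edges(P,'medium',.615,.05,.0688,0)
s=ctrl.read_state();print({k:np.round(s[k],3).tolist() for k in('t','tool_pos','eef_rot','ft_force','torque')})
E
```

```text
t: 6.38
tool_pos: [0.6178, -0.0199, 0.0163]
eef_rot: [-180.0, -0.0, 6.4]
ft_force: [1.0, -1.8, -0.2]
opening: 0.882
large n 13 width 100.6 yaw 97.10 x at y=0.15: 605.6 x at mid 596.2 z 0.0806
medium n 13 width 85.8 yaw 96.83 x at y=0.15: 601.8 x at mid 613.8 z 0.0687
{'t': 6.425, 'tool_pos': [0.618, -0.019, 0.016], 'eef_rot': [-179.971, 0.014, 6.374], 'ft_force': [0.645, -1.023, 0.856], 'torque': [-0.081, 0.015, -0.063]}
```

```bash
python3 -m pendant '.76 0 .012 0 0;.76 0 .024 0 0;.76 0 .036 0 0;.76 0 .048 0 0;.76 -.001 .06 0 0;.76 -.001 .07 0 0'
python3 - <<'E'
from h import *
p,d,c=snap("scene");P=pts(d,c);np.savez("s3.npz",p=p,P=P)
edges(P,'large',.597,.225,.081,0);edges(P,'medium',.611,.085,.0688,0)
s=ctrl.read_state();print({k:np.round(s[k],3).tolist() for k in('t','tool_pos','eef_rot','ft_force','torque')})
E
```

```text
t: 7.18
tool_pos: [0.6172, 0.015, 0.0163]
eef_rot: [-180.0, 0.0, 6.4]
ft_force: [0.7, -2.3, 0.5]
opening: 0.879
large n 14 width 100.2 yaw 96.58 x at y=0.15: 605.0 x at mid 596.4 z 0.0806
medium n 13 width 85.1 yaw 97.66 x at y=0.15: 605.1 x at mid 613.8 z 0.0686
{'t': 7.225, 'tool_pos': [0.617, 0.016, 0.016], 'eef_rot': [-179.974, 0.006, 6.371], 'ft_force': [-0.29, -0.324, 0.171], 'torque': [-0.093, -0.035, -0.049]}
```

```bash
python3 -m pendant '.76 -.001 .01 0 0;.76 -.002 .02 0 0;.76 -.003 .03 0 0;.76 -.005 .04 0 0;.76 -.006 .05 0 0;.76 -.007 .06 0 0;.76 -.008 .07 0 0;.76 -.009 .08 0 0;.76 -.01 .09 0 0;.76 -.011 .1 0 0'
python3 - <<'E'
from h import *
p,d,c=snap("scene");P=pts(d,c);np.savez("s3.npz",p=p,P=P)
edges(P,'large',.597,.225,.081,0);edges(P,'medium',.605,.12,.0688,0)
s=ctrl.read_state();print({k:np.round(s[k],3).tolist() for k in('t','tool_pos','eef_rot','ft_force','torque')})
E
```

```text
t: 8.48
tool_pos: [0.6116, 0.065, 0.0162]
eef_rot: [-180.0, 0.0, 6.4]
ft_force: [0.5, -1.9, 0.5]
opening: 0.88
large n 13 width 101.5 yaw 97.11 x at y=0.15: 605.8 x at mid 596.4 z 0.0806
medium n 9 width 86.9 yaw 106.79 x at y=0.15: 601.5 x at mid 610.6 z 0.0703
{'t': 8.525, 'tool_pos': [0.611, 0.066, 0.016], 'eef_rot': [-179.964, 0.027, 6.371], 'ft_force': [1.116, -0.51, -0.818], 'torque': [-0.138, -0.097, -0.055]}
```

```bash
python3 -m pendant '.76 -.001 .008 0 0;.76 -.002 .016 0 0;.76 -.003 .024 0 0;.76 -.004 .032 0 0;.76 -.005 .04 0 0;.76 -.006 .048 0 0;.76 -.006 .056 0 0;.76 -.007 .064 0 0;.76 -.008 .072 0 0;.76 -.009 .08 0 0'
python3 - <<'E'
from h import *
p,d,c=snap("scene");P=pts(d,c);np.savez("s3.npz",p=p,P=P);save("s3.png",np.clip(p[130:270,220:420].astype(float)*1.6,0,255).astype(np.uint8),3.8)
edges(P,'large',.597,.225,.081,0)
s=ctrl.read_state();print({k:np.round(s[k],3).tolist() for k in('t','tool_pos','eef_rot','ft_force','torque')})
E
```

```text
t: 9.78
tool_pos: [0.6072, 0.1049, 0.0163]
eef_rot: [-180.0, 0.0, 6.3]
ft_force: [-0.6, -0.6, 1.0]
opening: 0.88
large n 14 width 101.2 yaw 96.52 x at y=0.15: 605.1 x at mid 596.6 z 0.0806
{'t': 9.825, 'tool_pos': [0.607, 0.105, 0.016], 'eef_rot': [-179.977, 0.008, 6.361], 'ft_force': [0.354, -0.938, 0.929], 'torque': [-0.097, 0.018, -0.003]}
```

View pics/s3.png

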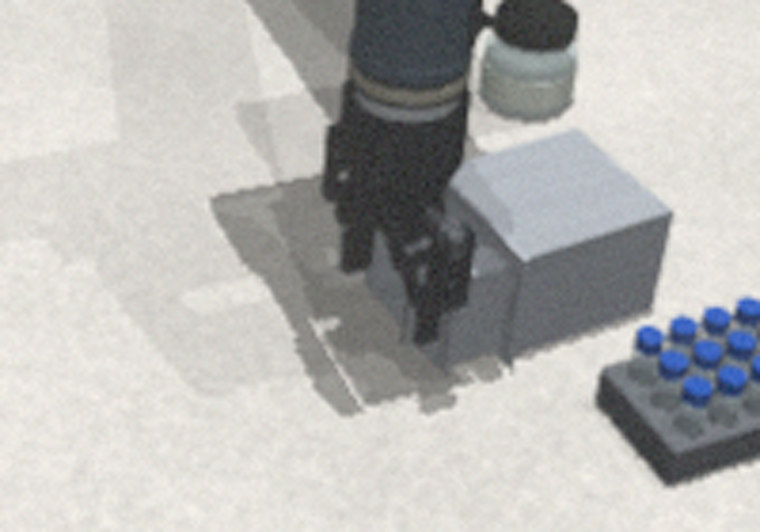

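```bash
python3 -m pendant '.76 -.001 .007 0 0;.76 -.002 .014 0 0;.76 -.002 .02 0 0;.76 -.002 .01 0 0;.76 -.002 .01 .02 0;.76 -.002 .01 .02 0;.76 -.003 .026 .02 0;.76 -.004 .034 .02 0;.76 -.004 .04 .02 0;.76 -.005 .046 .02 0'
python3 - <<'E'
from h import *
p,d,c=snap("scene");P=pts(d,c);np.savez("s3.npz",p=p,P=P)
edges(P,'large',.597,.225,.081,0)
s=ctrl.read_state();print({k:np.round(s[k],3).tolist() for k in('t','tool_pos','eef_rot','ft_force','torque')})
E
```

```text
t: 11.08
tool_pos: [0.6049, 0.1277, 0.0263]
eef_rot: [180.0, -0.0, 6.4]
ft_force: [0.6, -2.8, 1.6]
opening: 0.884
large n 12 width 100.0 yaw 97.78 x at y=0.15: 606.5 x at mid 596.2 z 0.0807
{'t': 11.125, 'tool_pos': [0.605, 0.128, 0.026], 'eef_rot': [-179.993, -0.007, 6.361], 'ft_force': [0.37, -0.981, 0.469], 'torque': [-0.127, -0.029, -0.057]}
```

```bash
python3 -m pendant '.76 0 .004 0 0;.76 -.001 .007 0 0'; python3 -m pendant '.76 0 .002 0 0;.76 0 .004 0 0';python3 -m pendant '.76 0 .002 0 0;.76 0 .004 0 0'
```

```text
t: 11.38
tool_pos: [0.6044, 0.1311, 0.0262]
eef_rot: [-180.0, -0.0, 6.3]
ft_force: [-0.1, -2.1, -0.0]
opening: 0.882
t: 11.62
tool_pos: [0.6045, 0.1324, 0.0263]
eef_rot: [179.9, -0.0, 6.4]
ft_force: [1.2, -6.0, 0.8]
opening: 0.876
t: 11.88
tool_pos: [0.6048, 0.133, 0.0263]
eef_rot: [179.8, -0.0, 6.5]
ft_force: [0.8, -11.7, 1.3]
opening: 0.883
```

```bash
python3 - <<'E'
from h import *
S1=np.load("scene1.npz")['P']
p,d,c=snap("scene");P=pts(d,c)
for n,Q in(("start",S1),("now",P)):
    edges(Q,'large',.597,.225,.081,0)
    m=(abs(Q[...,0]-.59)<.03)&(abs(Q[...,1]-.25)<.06)&(abs(Q[...,2]-.081)<.004)
    ax=np.array([-.114,.9935]);print(n,'large far edge s',np.round(np.percentile(Q[m][:,:2]@ax,[98,99.5])*1e3,1))
E
```

```text
large n 14 width 101.4 yaw 97.94 x at y=0.15: 606.3 x at mid 595.9 z 0.0806
start large far edge s [207.2 208.4]
large n 10 width 99.7 yaw 100.18 x at y=0.15: 609.7 x at mid 596.2 z 0.0807
now large far edge s [206.3 207.3]
```

```bash
python3 -m pendant '.76 .003 -.03 0 0;.76 .012 -.11 0 0;1 .012 -.11 .25 0;1 .012 -.11 .25 0;1 -.23 -.886 .25 -.055;1 -.23 -.886 .25 -.055;1 -.23 -.886 .25 -.055;1 -.23 -.886 .25 -.055;1 -.23 -.886 .25 -.055;1 -.23 -.886 .25 -.055'; python3 -m pendant '1 0 0 0 0;1 0 0 0 0;1 0 0 0 0'
python3 - <<'E'
from h import *
p,d,c=snap("top");P=pts(d,c);np.savez("top3.npz",p=p,d=d,P=P);pw,dw,cw=snap("wrist")
a=np.clip(p[90:290,100:400].astype(float)*1.5,0,255).astype(np.uint8);save("top3.png",np.hstack([cv2.resize(a,(576,384)),pw[:,100:324]]))
a,ax,la,lat,s0,s1=tub(P,(130,140,60,60),'large')
# visible part of the medium's top, in the large frame
Q=P[130:210,120:240].reshape(-1,3);s=Q[:,:2]@ax-s0;q=Q[:,:2]@la-lat
for lo in np.arange(-.03,.012,.003):
    k=(s>=lo)&(s<lo+.003)&(abs(q)<.035);e=(s>=lo)&(s<lo+.003)&(Q[:,2]>.04)&(abs(q)<.07)
    if k.any():print('s %.0f z %.1f'%(lo*1e3,1e3*np.median(Q[k,2])),'lat range',np.round(1e3*np.percentile(q[e],[3,97]),1) if e.sum()>5 else '')
st=ctrl.read_state();print({k:np.round(st[k],3).tolist() for k in('t','tool_pos','eef_rot','ft_force')})
E
```

```text
t: 13.18
tool_pos: [0.4977, -0.2795, 0.1513]
eef_rot: [-179.9, -0.0, -13.5]
ft_force: [1.0, 0.6, 0.5]
opening: 0.996
t: 13.55
tool_pos: [0.4987, -0.2762, 0.1511]
eef_rot: [-179.9, 0.0, -13.3]
ft_force: [-0.1, 1.4, 0.5]
opening: 1.001
large yaw 97.61 (edges 1.67 -1.74) width 102.0 s-extent 113.7 centre [591.3 223.5] mouth [598.9 167.1] front(flat) [583.8 279.8]
s -30 z 0.8 lat range 
s -27 z 1.6 lat range 
s -24 z 1.7 lat range [-52.2 -32. ]
s -21 z 11.9 lat range [-49.1  49.5]
s -18 z 11.3 lat range [-44.9  50.6]
s -15 z 72.5 lat range [-41.8  42.6]
s -12 z 73.4 lat range [-41.8  42.4]
s -9 z 73.6 lat range [-56.1  42.6]
s -6 z 86.6 lat range [-52.  59.]
s -3 z 88.0 lat range [-44.4  60. ]
s -0 z 82.2 lat range [-46.1  50.6]
s 3 z 82.3 lat range [-49.5  51.4]
s 6 z 82.4 lat range [-47.5  52.1]
s 9 z 83.0 lat range [-47.1  52.3]
{'t': 13.65, 'tool_pos': [0.499, -0.276, 0.151], 'eef_rot': [-179.969, 0.026, -13.317], 'ft_force': [0.401, 0.14, -0.272]}
```

View pics/top3.png

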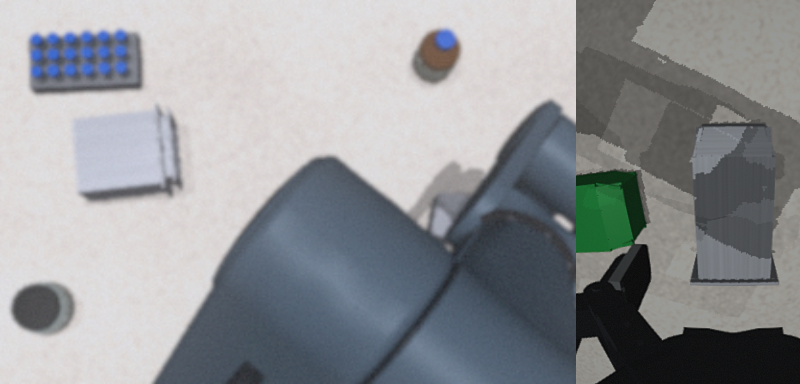

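```bash
python3 -m pendant '1 -.017 -.068 0 0;1 -.017 -.068 -.1 0;1 -.017 -.068 -.2 0;1 -.017 -.068 -.262 0;1 -.017 -.068 -.262 0' 60; python3 -m pendant '.3 0 0 0 0;.3 0 0 0 0;.3 0 0 0 0;.3 0 0 0 0;.3 0 0 0 0'
python3 - <<'E'
from h import *
pw,dw,cw=snap("wrist");save("w4.png",pw)
E
```

```text
t: 14.28
tool_pos: [0.4891, -0.3095, 0.0181]
eef_rot: [-179.8, 0.3, -13.4]
ft_force: [0.1, 0.0, 0.0]
opening: 0.999
t: 14.9
tool_pos: [0.4911, -0.3124, 0.0219]
eef_rot: [179.9, -0.1, -13.4]
ft_force: [0.7, 2.4, 6.4]
opening: 0.783
```

View pics/w4.png

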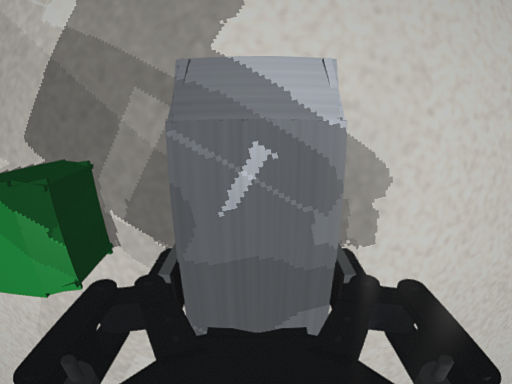

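```bash
python3 -m pendant '.3 0 0 .03 0;.3 0 0 .06 0;.3 0 0 .06 0' 80; python3 -m pendant '.3 .02 .06 0 .008;.3 .05 .14 0 .02;.3 .08 .22 0 .03;.3 .11 .3 0 .04;.3 .14 .38 0 .05;.3 .17 .46 0 .055;.3 .2 .54 0 .055;.3 .23 .62 0 .055;.3 .24 .67 0 .055;.3 .246 .692 0 .055'
cat >> h.py <<'E'
def small_check():
    p,d,c=snap("scene");P=pts(d,c);st=ctrl.read_state();t=st['tool_pos'];ps=np.radians(st['eef_rot'][2]+90)
    ax=np.array([np.cos(ps),np.sin(ps)]);la=np.array([-ax[1],ax[0]])
    Q=P.reshape(-1,3);s=(Q[:,:2]-t[:2])@ax;q=(Q[:,:2]-t[:2])@la
    print('state',np.round(st['t'],2),np.round(t,4),np.round(st['eef_rot'],2),'F',np.round(st['ft_force'],1),'open',np.round(st['opening'],3))
    for lo in np.arange(.02,.11,.01):
        k=(abs(s-lo)<.005)&(abs(q)<.05)&(Q[:,2]>.05)&(Q[:,2]<.16)
        k2=k&(abs(q)<.02)
        if k2.sum()>5:
            zt=np.median(Q[k2,2]);e=k&(abs(Q[:,2]-zt)<.004);print('s %.0f z %.1f lat %s'%(lo*1e3,zt*1e3,np.round(1e3*np.percentile(q[e],[2,98]),1)))
    return p,P
E
python3 - <<'E'
from h import *
p,P=small_check();edges(P,'large',.597,.225,.081,0);save("s5.png",np.clip(p[130:290,180:420].astype(float)*1.6,0,255).astype(np.uint8),3.2)
E
```

```text
t: 15.32
tool_pos: [0.4909, -0.3127, 0.0519]
eef_rot: [179.9, -0.2, -13.5]
ft_force: [0.6, 0.4, -2.4]
opening: 0.785
t: 16.58
tool_pos: [0.6127, 0.0356, 0.0499]
eef_rot: [-180.0, 0.1, 6.5]
ft_force: [-0.0, 0.2, -2.8]
opening: 0.787
state 16.62 [0.6131 0.0362 0.05  ] [-1.7996e+02  2.0000e-02  6.4500e+00] F [ 1.   0.8 -2.4] open 0.781
s 50 z 82.6 lat [-34.6  -0.8]
s 60 z 82.9 lat [-33.3  32.1]
s 70 z 81.6 lat [-32.1  30.8]
s 80 z 79.2 lat [-29.7  30.2]
s 90 z 77.3 lat [-29.4  28.8]
large n 14 width 101.6 yaw 95.81 x at y=0.15: 603.9 x at mid 596.3 z 0.0806
```

View pics/s5.png

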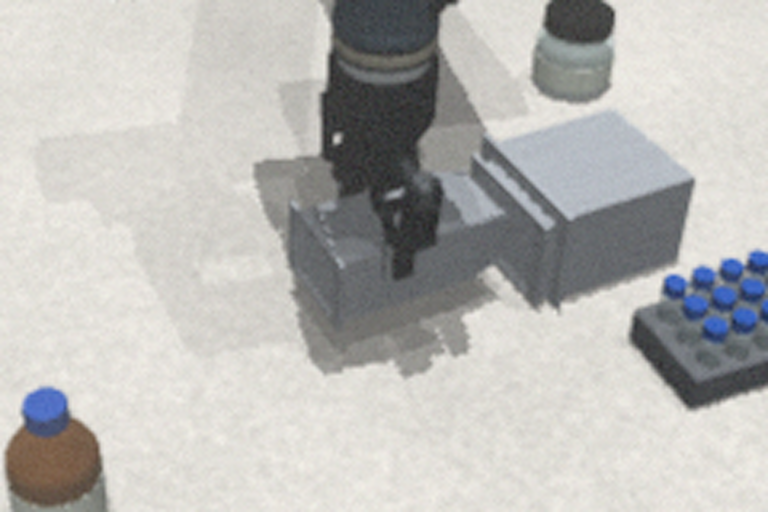

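```bash
python3 -m pendant '.3 .004 0 -.018 0;.3 .009 0 -.034 0;.3 .009 0 -.034 0'
cat >> h.py <<'E'
def strip(P,t,yaw):
    ps=np.radians(yaw+90);ax=np.array([np.cos(ps),np.sin(ps)]);la=np.array([-ax[1],ax[0]])
    Q=P.reshape(-1,3);s=(Q[:,:2]-t[:2])@ax;q=(Q[:,:2]-t[:2])@la
    for lo in np.arange(.095,.145,.003):
        k=(s>=lo)&(s<lo+.003)&(abs(q)<.075)&(Q[:,2]>.068)&(Q[:,2]<.095)
        if k.sum()>6:
            r=np.percentile(q[k],[3,97])*1e3;print('s %.0f z %.1f lat %s mid %.1f'%(lo*1e3,1e3*np.median(Q[k,2]),np.round(r,1),r.mean()))
E
python3 - <<'E'
from h import *
p,P=small_check();edges(P,'large',.597,.225,.081,0)
st=ctrl.read_state();strip(P,st['tool_pos'],st['eef_rot'][2])
E
```

```text
t: 17.0
tool_pos: [0.617, 0.033, 0.0321]
eef_rot: [-180.0, 0.1, 6.3]
ft_force: [-0.3, -0.9, -2.9]
opening: 0.779
state 17.05 [0.6172 0.0332 0.0326] [-1.7998e+02  8.0000e-02  6.2700e+00] F [ 0.5 -0.6 -1.7] open 0.781
s 50 z 65.4 lat [-33.8  30.1]
s 60 z 64.5 lat [-34.2  33.5]
s 70 z 63.9 lat [-32.7  30.1]
s 80 z 61.3 lat [-29.8  30.6]
s 90 z 59.0 lat [-28.6  29.3]
large n 14 width 100.6 yaw 95.89 x at y=0.15: 603.9 x at mid 596.1 z 0.0806
s 107 z 77.0 lat [-40.6  47.3] mid 3.3
s 110 z 74.3 lat [-51.4  47.2] mid -2.1
s 113 z 76.5 lat [-51.4  42.2] mid -4.6
s 119 z 71.7 lat [-42.3  37.8] mid -2.3
s 122 z 73.2 lat [-48.3  57.9] mid 4.8
s 125 z 81.1 lat [-58.4  56.7] mid -0.9
s 128 z 72.9 lat [-56.9  53.8] mid -1.6
s 134 z 81.8 lat [-39.8  49.2] mid 4.7
s 137 z 80.5 lat [-51.9  43.8] mid -4.1
s 140 z 80.3 lat [-51.   50.7] mid -0.1
s 143 z 80.2 lat [-51.4  42.9] mid -4.2
```

```bash
python3 -m pendant '.3 .001 .012 0 0;.3 0 .024 0 0;.3 -.001 .036 0 0;.3 -.002 .048 0 0;.3 -.004 .06 0 0;.3 -.004 .06 0 0'
python3 - <<'E'
from h import *
p,P=small_check()
E
```

```text
t: 17.8
tool_pos: [0.6154, 0.0648, 0.0333]
eef_rot: [-180.0, 0.0, 6.4]
ft_force: [-0.6, -0.2, -2.4]
opening: 0.779
state 17.85 [0.6155 0.0644 0.0333] [1.80e+02 1.00e-02 6.39e+00] F [ 0.9 -0.7 -2.1] open 0.782
s 20 z 66.1 lat [-3.5 21.5]
s 50 z 65.1 lat [-33.9  -8.6]
s 60 z 66.0 lat [-34.8  33. ]
s 70 z 65.0 lat [-33.6  30.4]
s 80 z 71.3 lat [-49.4  48.9]
s 90 z 73.0 lat [-43.6  40.7]
s 100 z 80.9 lat [-47.   48.1]
```

```bash
python3 -m pendant '.3 -.001 .012 0 0;.3 -.003 .024 0 0;.3 -.004 .036 0 0;.3 -.005 .048 0 0;.3 -.007 .06 0 0;.3 -.008 .072 0 0;.3 -.009 .084 0 0;.3 -.011 .096 0 0;.3 -.012 .104 0 0;.3 -.012 .104 0 0'
python3 - <<'E'
from h import *
p,P=small_check();edges(P,'large',.597,.225,.081,0)
E
```

```text
t: 19.1
tool_pos: [0.6096, 0.1164, 0.0333]
eef_rot: [180.0, 0.0, 6.4]
ft_force: [0.2, 0.2, -3.3]
opening: 0.782
state 19.15 [0.6096 0.1162 0.0333] [179.99   0.     6.37] F [-0.7  0.3 -2.1] open 0.784
s 20 z 66.3 lat [-10.1  31.2]
s 30 z 75.7 lat [-49.5  12.6]
s 50 z 81.1 lat [-49.   20.1]
s 60 z 80.9 lat [-47.9  28.9]
s 70 z 80.8 lat [-48.3  47.8]
s 80 z 80.8 lat [-49.2  47.2]
s 90 z 80.7 lat [-47.4  48.6]
s 100 z 80.9 lat [-48.8  48.6]
large n 14 width 99.7 yaw 96.09 x at y=0.15: 604.5 x at mid 596.5 z 0.0807
```

```bash
python3 -m pendant '.3 -.001 .01 0 0;.3 -.002 .02 0 0;.3 -.002 .02 -.004 0;.3 -.002 .02 -.007 0;.3 -.002 .02 -.007 0'; python3 -m pendant '1 0 0 0 0;1 0 0 0 0;1 0 0 0 0;1 0 0 0 0'
```

```text
t: 19.77
tool_pos: [0.6085, 0.126, 0.0296]
eef_rot: [-180.0, 0.0, 6.3]
ft_force: [1.1, 0.5, -2.8]
opening: 0.78
t: 20.27
tool_pos: [0.6088, 0.1261, 0.03]
eef_rot: [180.0, -0.0, 6.3]
ft_force: [-0.1, -0.2, 0.3]
opening: 0.998
```

```bash
python3 -m pendant '1 0 0 .1 0;1 0 0 .12 0;1 .009 -.08 .12 0;1 .019 -.17 .12 0;.55 .02 -.176 .12 0;.55 .02 -.176 .06 0;.55 .02 -.176 -.02 0;.55 .02 -.176 -.024 0;.55 .02 -.176 -.024 0'
python3 - <<'E'
from h import *
p,d,c=snap("scene");P=pts(d,c);save("s6.png",np.clip(p[130:270,220:420].astype(float)*1.6,0,255).astype(np.uint8),3.8)
edges(P,'large',.597,.225,.081,0)
E
```

```text
t: 21.4
tool_pos: [0.6189, 0.0386, 0.0182]
eef_rot: [-180.0, -0.0, 6.4]
ft_force: [-0.4, 0.4, -0.2]
opening: 0.778
large n 14 width 100.3 yaw 96.39 x at y=0.15: 604.9 x at mid 596.5 z 0.0806
```

View pics/s6.png

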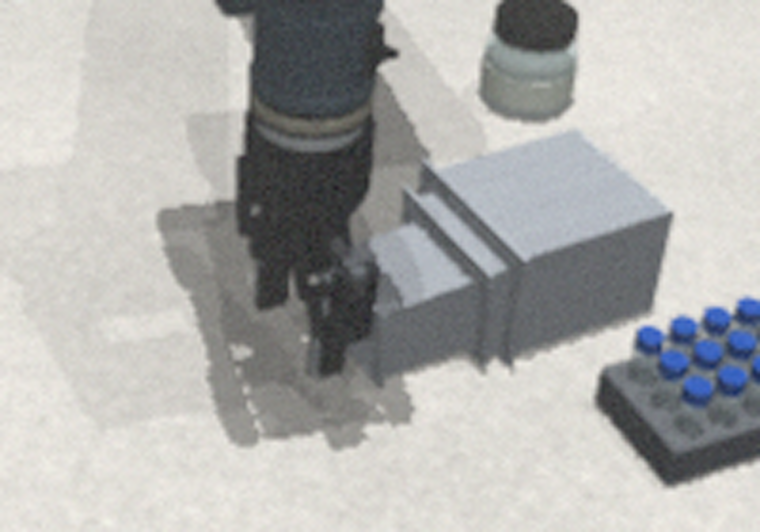

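```bash
python3 -m pendant '.55 -.002 .02 0 0;.55 -.004 .034 0 0;.55 -.005 .044 0 0;.55 -.006 .054 0 0;.55 -.007 .064 0 0;.55 -.008 .074 0 0'; python3 -m pendant '.55 -.001 .01 0 0;.55 -.002 .02 0 0;.55 -.003 .03 0 0;.55 -.004 .04 0 0;.55 -.005 .046 0 0'
python3 - <<'E'
from h import *
p,d,c=snap("scene");P=pts(d,c)
edges(P,'large',.597,.225,.081,0)
st=ctrl.read_state();print(np.round(st['tool_pos'],4),np.round(st['ft_force'],1),np.round(st['torque'],2))
E
```

```text
t: 22.2
tool_pos: [0.6152, 0.0748, 0.0181]
eef_rot: [180.0, -0.1, 6.3]
ft_force: [0.8, -3.1, 1.8]
opening: 0.773
t: 22.82
tool_pos: [0.6122, 0.0983, 0.0179]
eef_rot: [180.0, -0.0, 6.4]
ft_force: [0.4, -3.8, 3.7]
opening: 0.778
large n 14 width 99.8 yaw 96.40 x at y=0.15: 604.7 x at mid 596.3 z 0.0806
[0.6122 0.0986 0.0179] [ 0.7 -3.7  4.1] [-0.42  0.01 -0.02]
```

```bash
python3 -m pendant '.55 0 -.01 0 0;.55 0 -.01 .018 0;.55 0 -.01 .018 0;.55 0 0 .018 0;.55 0 .006 .018 0;.55 -.001 .012 .018 0;.55 -.002 .018 .018 0'; python3 -m pendant '.55 0 .006 0 0;.55 -.001 .01 0 0'; python3 -m pendant '.55 0 .004 0 0;.55 -.001 .008 0 0'
```

```text
t: 23.75
tool_pos: [0.6111, 0.1071, 0.0267]
eef_rot: [180.0, 0.0, 6.4]
ft_force: [0.5, -1.5, -0.4]
opening: 0.775
t: 24.0
tool_pos: [0.6106, 0.1123, 0.0267]
eef_rot: [-180.0, 0.0, 6.3]
ft_force: [-0.1, -1.2, -0.7]
opening: 0.773
t: 24.25
tool_pos: [0.6102, 0.116, 0.0268]
eef_rot: [180.0, -0.0, 6.3]
ft_force: [-0.2, -2.2, -0.2]
opening: 0.776
```

```bash
python3 -m pendant '.55 0 .002 0 0;.55 0 .004 0 0'; python3 -m pendant '.55 0 .002 0 0;.55 0 .004 0 0'
```

```text
t: 24.5
tool_pos: [0.6102, 0.118, 0.0268]
eef_rot: [180.0, 0.0, 6.4]
ft_force: [-0.3, -2.3, -0.6]
opening: 0.773
t: 24.75
tool_pos: [0.6101, 0.1201, 0.0268]
eef_rot: [180.0, 0.0, 6.4]
ft_force: [0.2, -1.2, -1.2]
opening: 0.779
```

```bash
python3 - <<'E'
from h import *
p,d,c=snap("scene");P=pts(d,c);save("s7.png",np.clip(p[150:240,280:400].astype(float)*1.6,0,255).astype(np.uint8),6)
edges(P,'large',.597,.225,.081,0)
st=ctrl.read_state();t=st['tool_pos'];ps=np.radians(96.4);ax=np.array([np.cos(ps),np.sin(ps)]);la=np.array([-ax[1],ax[0]])
Q=P.reshape(-1,3);s=(Q[:,:2]-t[:2])@ax;q=(Q[:,:2]-t[:2])@la
print(np.round(t,4),np.round(st['ft_force'],1))
# +x side face of the nest: lateral of side points by s (large side -52, medium flange -52, small flange -42)
for lo in np.arange(0,.06,.0025):
    k=(s>=lo)&(s<lo+.0025)&(Q[:,2]>.015)&(Q[:,2]<.06)&(q<-.02)&(q>-.08)
    if k.sum()>2:print('s %.1f n %d lat min/med %.1f %.1f'%(lo*1e3,k.sum(),q[k].min()*1e3,np.median(q[k])*1e3))
E
```

```text
large n 12 width 101.1 yaw 94.89 x at y=0.15: 602.6 x at mid 596.2 z 0.0807
[0.6102 0.1201 0.0268] [ 0.5 -2.  -0.2]
s 0.0 n 11 lat min/med -48.8 -45.4
s 7.5 n 18 lat min/med -42.8 -39.5
s 10.0 n 8 lat min/med -41.7 -40.1
s 17.5 n 9 lat min/med -35.3 -33.1
s 20.0 n 8 lat min/med -45.0 -35.4
s 22.5 n 39 lat min/med -51.5 -45.0
s 25.0 n 29 lat min/med -51.8 -43.0
s 27.5 n 5 lat min/med -48.3 -33.2
s 32.5 n 6 lat min/med -43.3 -42.6
s 35.0 n 17 lat min/med -57.8 -42.4
s 37.5 n 41 lat min/med -58.6 -51.5
s 40.0 n 32 lat min/med -57.8 -49.2
s 47.5 n 6 lat min/med -50.3 -48.6
s 50.0 n 12 lat min/med -50.8 -48.6
s 52.5 n 11 lat min/med -51.4 -48.3
s 55.0 n 12 lat min/med -50.4 -48.3
s 57.5 n 10 lat min/med -50.0 -47.9
```

View pics/s7.png

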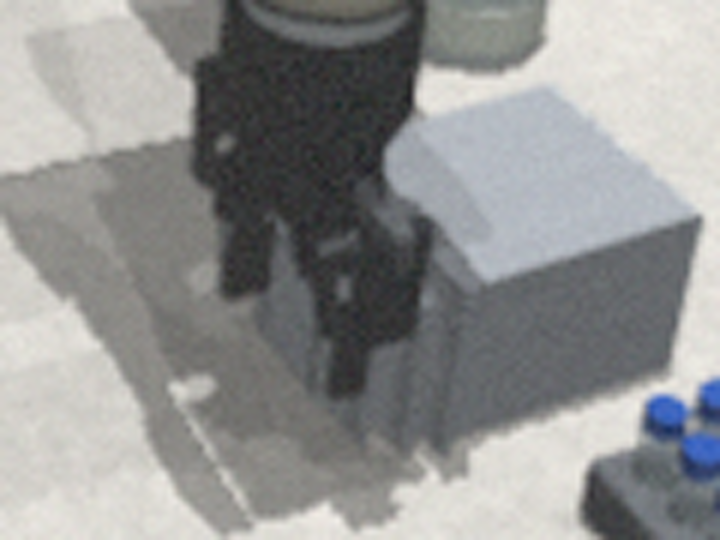

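```bash
python3 -m pendant '.55 0 .002 0 0;.55 0 .004 0 0'; python3 -m pendant '.55 0 .002 0 0;.55 0 .002 0 0'
```

```text
t: 25.05
tool_pos: [0.6106, 0.1204, 0.0272]
eef_rot: [179.8, -0.0, 6.5]
ft_force: [0.3, -10.7, 2.3]
opening: 0.779
t: 25.3
tool_pos: [0.6106, 0.1205, 0.0274]
eef_rot: [179.8, 0.0, 6.5]
ft_force: [-0.8, -10.9, 2.2]
opening: 0.774
```

Firm stop at about 11 N, 15 mm between rims. I'll retreat and check with the top camera.

```bash
python3 -m pendant '.55 .002 -.02 0 0;.55 .009 -.08 0 0;.55 .016 -.14 .03 0;.55 .016 -.14 .25 0;.55 .016 -.14 .3 0;.55 -.1 -.6 .3 0;.55 -.1 -.6 .3 0;.55 -.1 -.6 .3 0;.55 -.1 -.6 .3 0;.55 -.1 -.6 .3 0'
python3 - <<'E'
from h import *
p,d,c=snap("top");P=pts(d,c);ps_,ds_,cs_=snap("scene");S=pts(ds_,cs_)
z=np.load("top1.npz");P1=z['P'];S1=np.load("scene1.npz")['P']
save("fin.png",np.hstack([np.clip(cv2.resize(p[130:220,110:230],(400,300))*1.5,0,255).astype(np.uint8),np.clip(cv2.resize(ps_[140:245,300:440],(400,300))*1.5,0,255).astype(np.uint8)]))
for Q in(P1,P):
    a=tub(Q,(130,140,60,60),'large')
_,ax,la,lat,s0,s1=a
Q=P[120:220,110:240].reshape(-1,3);s=Q[:,:2]@ax-s0;q=Q[:,:2]@la-lat
for lo in np.arange(-.042,.004,.002):
    k=(s>=lo)&(s<lo+.002)&(abs(q)<.027);print('s %.0f z %.1f'%(lo*1e3,1e3*np.median(Q[k,2])),end='; ')
print()
for A in(S1,S):edges(A,'large',.597,.225,.081,0)
# displacement of the large tub in the picture
for nm,a0,b0,r in(('top',z['p'],p,(slice(145,200),slice(135,178))),('scene',np.load('scene1.npz')['p'],ps_,(slice(160,230),slice(345,400)))):
    f=lambda i:cv2.GaussianBlur(i[r].astype(np.float32).mean(2),(0,0),1);w=cv2.createHanningWindow(f(a0).shape[::-1],cv2.CV_32F);print(nm,'shift px',cv2.phaseCorrelate(f(a0),f(b0),w))
for k,(v,u) in dict(bottle=(118,327),jar=(250,122),rack=(122,143)).items():
    rr=(slice(v-22,v+22),slice(u-28,u+28));print(k,'mean diff',np.abs(z['p'][rr].astype(float)-p[rr]).mean().round(1))
E
```

```text
t: 26.55
tool_pos: [0.5599, -0.1802, 0.1771]
eef_rot: [180.0, -0.1, 6.0]
ft_force: [0.4, 0.4, 0.1]
opening: 0.776
large yaw 98.16 (edges -2.63 1.32) width 102.4 s-extent 114.0 centre [591.8 223.2] mouth [600.6 166.9] front(flat) [583.1 279.5]
large yaw 108.63 (edges -12.44 12.44) width 94.3 s-extent 123.4 centre [594.7 224.5] mouth [614.4 166. ] front(flat) [575.  282.9]
s -42 z -0.3; s -40 z 0.4; s -38 z 3.5; s -36 z 2.3; s -34 z 12.6; s -32 z 11.8; s -30 z 60.6; s -28 z 60.2; s -26 z 61.9; s -24 z 63.7; s -22 z 64.6; s -20 z 63.0; s -18 z 73.4; s -16 z 75.9; s -14 z 74.8; s -12 z 74.2; s -10 z 73.1; s -8 z 74.7; s -6 z 76.1; s -4 z 76.7; s -2 z 81.6; s 0 z 84.0; s 2 z 85.0; 
large n 14 width 101.4 yaw 97.94 x at y=0.15: 606.3 x at mid 595.9 z 0.0806
large n 14 width 100.8 yaw 96.10 x at y=0.15: 604.1 x at mid 596.1 z 0.0807
top shift px ((0.2422421120076912, 0.05452050530372787), 0.7079032848499439)
scene shift px ((0.08446321998573225, -0.027694860982116154), 1.0637544051364616)
bottle mean diff 32.5
jar mean diff 32.6
rack mean diff 27.7
```

The frame fit of the large tub went wrong on this picture (108°), so I'll repeat the rim check with the first fit. I'll also check the bystanders by their shift in the picture rather than by brightness.

```bash
python3 - <<'E'
from h import *
p,d,c=snap("top");P=pts(d,c);z=np.load("top1.npz")
ax=np.array([-.1115,.9938]);la=np.array([-ax[1],ax[0]]);o=np.array([.6000,.1618])
Q=P[120:220,110:240].reshape(-1,3);s=(Q[:,:2]-o)@ax;q=(Q[:,:2]-o)@la
for lo in np.arange(-.038,.008,.002):
    k=(s>=lo)&(s<lo+.002)&(abs(q)<.027);zz=np.median(Q[k,2]);e=(s>=lo)&(s<lo+.002)&(Q[:,2]>.045)&(abs(q)<.07)
    print('s %.0f z %.1f lat %s'%(lo*1e3,1e3*zz,np.round(1e3*np.percentile(q[e],[4,96]),1) if e.sum()>5 else ''),end='; ')
print()
print('means',z['p'].mean(),p.mean())
f=lambda i:cv2.GaussianBlur(i.astype(np.float32).mean(2),(0,0),1)
for k,(v,u) in dict(bottle=(118,327),jar=(250,122),rack=(122,143),large=(170,160),green=(270,345)).items():
    r=(slice(v-28,v+28),slice(u-28,u+28));w=cv2.createHanningWindow((56,56),cv2.CV_32F);print(k,'shift',np.round(cv2.phaseCorrelate(f(z['p'][r]),f(p[r]),w)[0],2),'P',np.round(P[v,u],3))
E
```

```text
s -38 z 0.1 lat ; s -36 z 0.3 lat ; s -34 z 0.7 lat ; s -32 z 5.1 lat [-38.6  36.5]; s -30 z 13.6 lat [-40.2  39.2]; s -28 z 11.0 lat [-35.8  28.8]; s -26 z 61.4 lat [-24.3  32.6]; s -24 z 62.4 lat [-32.4  30.4]; s -22 z 62.7 lat [-32.1  32.1]; s -20 z 63.5 lat [-33.   25.4]; s -18 z 61.5 lat [-28.6  29.3]; s -16 z 70.1 lat [-49.4  42.8]; s -14 z 78.8 lat [-42.   42.4]; s -12 z 76.0 lat [-49.2  40.1]; s -10 z 74.1 lat [-34.4  42.1]; s -8 z 74.1 lat [-41.3  34.4]; s -6 z 73.5 lat [-41.5  38.5]; s -4 z 73.0 lat [-40.   35.1]; s -2 z 74.5 lat [-43.   32.1]; s 0 z 87.5 lat [-55.5  35.1]; s 2 z 90.0 lat [-56.4  34.8]; s 4 z 82.8 lat [-41.   29.9]; s 6 z 82.4 lat [-45.6  29.9]; 
means 99.2850579155816 121.80511983235677
bottle shift [0.15 0.12] P [ 0.587 -0.144  0.515]
jar shift [0.07 0.07] P [0.379 0.316 0.075]
rack shift [ 0.03 -0.05] P [0.737 0.285 0.031]
large shift [-0.03 -0.23] P [0.588 0.223 0.083]
green shift [-0.06 -0.28] P [ 0.34  -0.106  0.792]
```

```bash
python3 - <<'E'
from h import *
ctrl.job_done();print(ctrl.read_state()['t'])
E
```

```text
the job is handed in; nothing more can be done
the job is handed in; nothing more can be done
```

The three tubs are nested and the job is handed in, at about 27 s of the 72 s allowed. I pushed the medium tub along the bench by its side flanges into the large one. I then gripped the small tub, lifted it into the medium one and pushed it home by its flanges. Both pushes ended against a firm stop at about 11–12 N.

**Last checks that agreed:**
- **Rims:** they stand at about 0, -15 and -30 mm along the large tub's axis, so each inner tub is 15 mm proud, as specified for fully home.
- **Heights:** the medium tub's top is at about 73 mm and the small tub's at about 62 mm, which matches 3 mm and 6 mm above the bench.
- **Large tub:** it shifted less than 0.3 px (about 0.6 mm) in the top and scene pictures.
- **Jar and rack:** they did not move (shift under 0.1 px in the top picture).

**Checks that failed or disagreed:**
- One automatic fit of the large tub's angle went wrong on the second-to-last picture (108° instead of about 97°). The picture shift and a fixed reference frame both contradicted it, so I did not use it.
- The plain brightness comparison for the bottle, jar and rack was useless because the overall picture brightness changed.
- In the last top picture the arm hid the bottle and the green tub. No move came near either, and the bottle looked unmoved in the earlier scene pictures that showed it.
- The 12-picture limit was reached, so I did not view the final picture by eye.
- During two pushes the tool read up to about 7 N upward. The first was probably the gripper's body brushing the medium tub's top flange; the second may instead have been the small tub riding up. Both times I backed off and raised the tool.

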